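# Draw the spacer bar out from under the stack

### The arm

A 7-joint arm with a two-finger parallel gripper is mounted at the origin on a cart in front of the work surface, level with it; the furniture and walls round the work are solid. World frame = base frame: x ahead of the robot, y to its left, z up, the work surface at z = 0. Lengths are in mm, angles in rad, forces in N, time in s.
With the tool pointing down it reaches from about 400 to 875 mm from the base axis. Payload 19.3 kg.
Tool frame: the origin (TCP) lies at the very end of the fingers, on their centre line; the grasp point (between the pads) lies 19 mm behind it (grip_point_offset is the z of the grasp point in the tool frame, in mm); z points along the fingers, x is the direction in which the jaws open and shut, and the axes are right-handed (so a half turn about z gives the same grasp; the last joint's range is limited). The gripper opens to 85 mm and grips with 20 to 120 N. Pads are 22 mm wide; open, the fingers measure 114 mm over their backs; the gripper's body (76 mm by 85 mm) begins 54 mm behind the grasp point. The pads swing forward as they close: fully open they stand 13 mm farther back than shut.
Start: joints at [-1.414, 0.521, -0.036, 1.599, 0.021, 1.021, -0.113], TCP at [140.558, 608.981, 207.691] pointing down, gripper open.
Joint ranges: [-2.91, 2.91], [-0.3, 2.13], [-1.5, 1.42], [0.17, 2.43], [-1.26, 4.41], [0.16, 1.93], [-2.52, 2.52]. Speed limits (rad/s): [1.89, 1.89, 2.39, 2.39, 3.01, 3.01, 3.01].

### API

Orientations are given as a 3x3 rotation matrix whose columns are the frame's x, y, z axes.
In Python, from workcell import movep, movel, goto_joints, open_gripper, clamp, wait, inverse_kinematics, read_state, camera, PlanningError, finish_job, grip_point_offset gives the robot as it stands. Calls block until the motion is done:
- movep(position, orientation): joint-space move of the TCP to a pose.
- movel(position, frame=None, max_speed=150, guard=None): straight line of the TCP; frame=None keeps the orientation; max_speed is the mean speed in mm/s. With guard (N) it stops when the force on the tool has changed by that much, and returns True; else False.
- goto_joints(angles): joint-space move.
- open_gripper() and clamp(): open the fingers fully, or close them until they stop; the grip force is fixed at half the most.
- wait(seconds).
- inverse_kinematics(position, orientation): joint angles nearest the present ones, or None.
- read_state(): the state.
- camera(name): name is "side" or "top"; returns a dict with "image" (480x640x3 uint8, blue, green, red), "range_z" (480x640 float32, mm along the optical axis (not along the pixel's ray), 0 where there is no reading), "fx", "fy", "cx", "cy" (pixels), "cam_to_world" (4x4, takes a point from camera to world coordinates). Camera axes: x right, y up, looking along -z (the intrinsics and any distortion apply to the point x, -y, -z); pixel columns grow to the right and rows downward; lengths in mm; the calibration is good to about 2 mm. A picture is of the moment at which its call begins.
A pose or a line that the arm cannot do raises PlanningError and nothing moves.
- finish_job(): hands the job in, once; it reports no verdict.
The state is a dict: "time": time; "qpos": joint angles; "qvel": joint speeds; "joint_efforts": joint torques, N m; "eef_pos": TCP position; "tool_rot": TCP orientation; "ft_force": force on the tool from outside, world axes, zero at the start; "torque": the same for the moment, N m; "finger_gap": finger opening in mm.
Only numpy, scipy, OpenCV 4.12 (cv2) and the standard library are available. Lean on these libraries where they do the work, as an engineer would, in place of code of your own. Each camera call takes 0.05 s, during which the arm holds its last target.

### The job

A steel spacer bar is wanted back, but a flat black case with an objective canister standing on it was set down on top of it. Draw that bar straight out from under the stack through the slot of the bench stop, so that the case comes down flat on the desk behind the stop with the canister still standing on it, and then lay the bar flat, grip lug up, wholly on the cork mat. Do not take the stack apart or lift it, and leave the other, identical bar that lies by itself on the desk alone.

Things in the scene. Friction and masses are not known exactly. Their poses are not given: they have to be found in the camera images.
- spacer_grip (a point): Centre of the grip lug of the steel spacer bar under the stack, 16 above the desk (loose, 0.15 kg). The lug, 28 long (x) x 16 wide (y), stands near the -x end of the flat strip and rises 20 above it (top 26 above the bar's underside); pinch it across its 16 mm. Axes are the bar's: x along it, z up; it is drawn out towards -x. (Sizes in mm.)
- spacer_mid (a point): Middle of the same bar's strip, 3 above its underside, same axes; the lug's centre is 56 from here towards -x. The strip is 140 long (x), 30 wide (y), 6 thick and lies on the desk; at the start its +x end lies about under the far edge of the black case. (Sizes in mm.)
- bench_stop: Fixed aluminium plate 10 thick (x), 120 wide (y), 34 high, with screwed feet (11 high) reaching to 87 either side. A slot 42 wide, 12 high in its foot lets the bar through but not the case. Origin on the desk at its middle, z up; the bar is drawn towards -x; the stack stands on the +x side, 2 to 4 from the plate. (Sizes in mm.)
- case_mid (a point): Centre of the flat black case, 90 x 62 x 14 thick, 0.09 kg, loose, lying on the bar (underside 6 above the desk at the start). Its 62 mm side (y) runs along the bar, its 90 mm side (x) across it. On the desk this point is 7 high. (Sizes in mm.)
- canister_mid (a point): Centre, half-way up, of the objective canister: upright cylinder 38 in diameter and 56 high, black below and clear above, 0.08 kg, loose, standing about the middle of the case. z is its upright axis. (Sizes in mm.)
- mat_top (a point): Centre of the upper face, 10 above the desk, of a fixed cork mat 200 (its x) x 130 (its y) x 10 thick, z up. (Sizes in mm.)
- twin_mid (a point): Middle of the strip of an identical spacer bar that lies alone on the desk (loose): to be left alone. (Sizes in mm.)
Things that resemble listed ones, but are neither listed nor needed, are in the scene too. Leave any orange or purple look-alike of the part that bears canister_mid alone.

How it is judged:
By the outcome, as a careful person would: the job done as asked, in the order asked, and still so for the second after the job is handed in, with the robot touching nothing.
It also fails if it takes over 42 s, if anything falls off the work surface, if the arm or the gripper's body presses on something with over 40 N, if the wrist force passes 120 N, or if a joint passes its speed limit or range.

## Working session

There is one attempt and no reset: what is moved stays moved. The work goes in short steps, each a Python script; the robot and the scene stay as the last script left them, time stands still between calls to the robot, and variables do not carry over. Pictures are saved under pics/ and viewed, and the job is handed in when it is done.

```bash
ls; mkdir -p pics; python3 - <<'E'
from workcell import *
import cv2, numpy as np, pickle
for n in ("top","side"):
    c=camera(n); cv2.imwrite(f"pics/{n}0.png",c["image"]); pickle.dump(c,open(f"{n}0.pkl","wb"))
    print(n,c["fx"],c["fy"],c["cx"],c["cy"],[k for k in c]); print(np.round(c["cam_to_world"],3))
s=read_state(); print(s["time"],s["eef_pos"],s["tool_rot"],s["finger_gap"],grip_point_offset)
E
```

```text
pics
top 562.776144740079 562.776144740079 311.5064223515086 243.00266854901395 ['image', 'range_z', 'fx', 'fy', 'cx', 'cy', 'cam_to_world']
[[-1.100000e-02  9.960000e-01 -8.400000e-02  4.593260e+02]
 [-1.000000e+00 -1.200000e-02 -1.200000e-02  1.616790e+02]
 [-1.300000e-02  8.400000e-02  9.960000e-01  1.100589e+03]
 [ 0.000000e+00  0.000000e+00  0.000000e+00  1.000000e+00]]
side 438.96141156687366 438.96141156687366 319.62676145084123 235.11940318045794 ['image', 'range_z', 'fx', 'fy', 'cx', 'cy', 'cam_to_world']
[[ 9.98000e-01  4.00000e-02 -5.20000e-02  5.34452e+02]
 [-6.50000e-02  5.66000e-01 -8.22000e-01 -5.61197e+02]
 [-4.00000e-03  8.24000e-01  5.67000e-01  5.27716e+02]
 [ 0.00000e+00  0.00000e+00  0.00000e+00  1.00000e+00]]
0.1 [140.50581911 608.68319641 207.19209578] [[ 2.24860470e-01  9.74390961e-01 -1.55901673e-04]
 [ 9.74390473e-01 -2.24860514e-01 -9.76929668e-04]
 [-9.86967569e-04  6.77637597e-05 -9.99999511e-01]] 85.87323395783625 -18.700000000000003
```

View pics/top0.png

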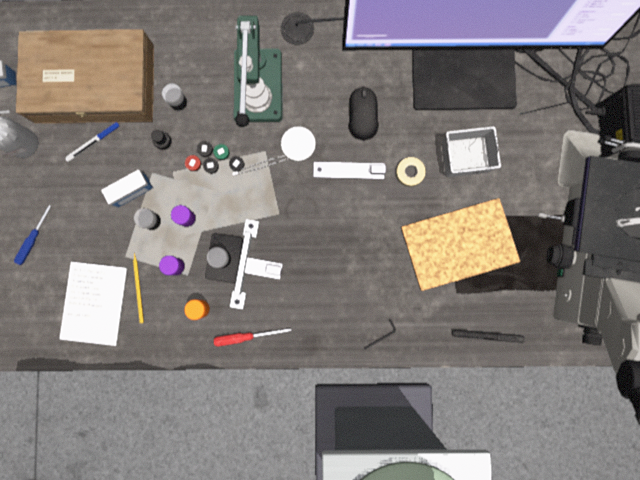

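View pics/side0.png

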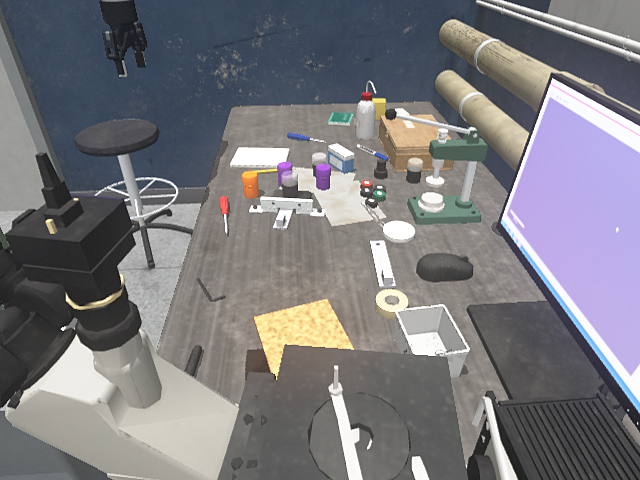

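```bash
cat > h.py <<'E'
import numpy as np, cv2, pickle
def ray(c,u,v):
    d=np.array([(u-c["cx"])/c["fx"],-(v-c["cy"])/c["fy"],-1.0]); M=np.array(c["cam_to_world"]); return M[:3,3],M[:3,:3]@d
def onplane(c,u,v,z):
    o,d=ray(c,u,v); return o+d*(z-o[2])/d[2]
def proj(c,p):
    M=np.array(c["cam_to_world"]); q=M[:3,:3].T@(np.array(p)-M[:3,3]); return c["cx"]-c["fx"]*q[0]/q[2], c["cy"]+c["fy"]*q[1]/q[2]
def depthpt(c,u,v):
    r=float(c["range_z"][v,u]); o,d=ray(c,u,v); return o+d*r
def load(n): return pickle.load(open(n,"rb"))
E
python3 - <<'E'
from h import *
t=load("top0.pkl"); s=load("side0.pkl")
for n,(u,v) in dict(desk=(330,240),desk2=(100,220),mat=(460,245),can=(217,257),lug=(275,270),stop=(244,265)).items(): print(n,np.round(depthpt(t,u,v),1))
a=cv2.resize(t["image"][200:330,110:310],(800,520),interpolation=cv2.INTER_CUBIC); cv2.imwrite("pics/t_crop.png",a)
a=cv2.resize(s["image"][140:250,220:350],(780,660),interpolation=cv2.INTER_CUBIC)[:600]; cv2.imwrite("pics/s_crop.png",a)
E
```

```text
desk [557.9 139.1   1.6]
desk2 [603.6 594.6  -2.2]
mat [ 544.2 -111.7   12.5]
can [522.4 347.   78.6]
lug [499.5 245.4  26.6]
stop [509.5 304.2  30.3]
```

View pics/t_crop.png

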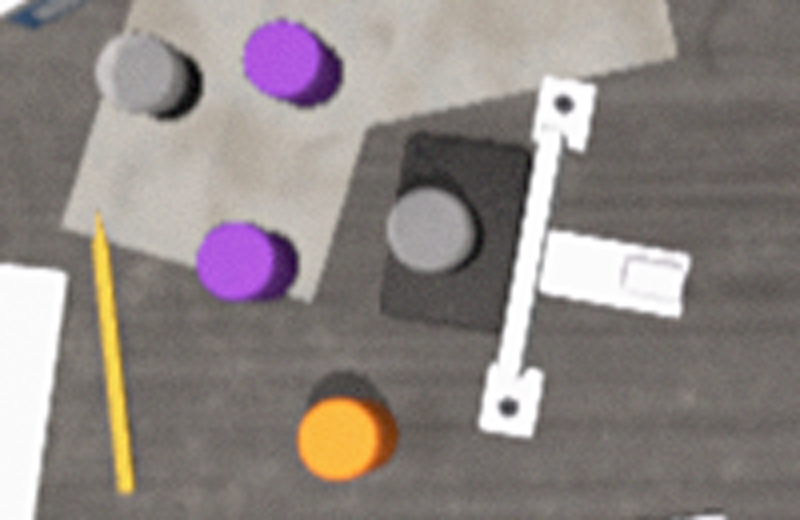

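View pics/s_crop.png

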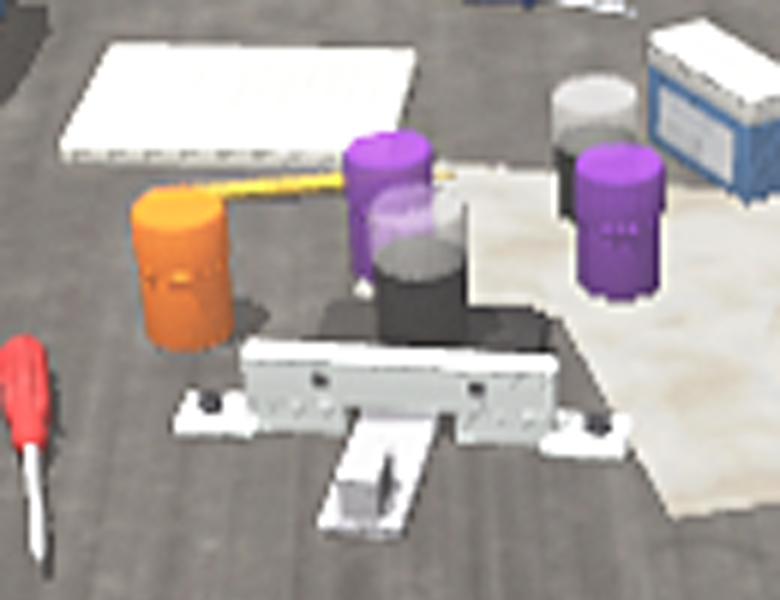

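```bash
python3 - <<'E'
from h import *
t=load("top0.pkl"); s=load("side0.pkl")
def rect(c,u0,u1,v0,v1,z,f,name):
    im=c["image"][v0:v1,u0:u1]; m=f(im).astype(np.uint8)
    cs,_=cv2.findContours(m,cv2.RETR_EXTERNAL,cv2.CHAIN_APPROX_NONE); k=max(cs,key=cv2.contourArea)[:,0]+[u0,v0]
    w=np.array([onplane(c,u,v,z)[:2] for u,v in k],np.float32)
    r=cv2.minAreaRect(w); print(name,np.round(r[0],1),np.round(r[1],1),round(r[2],2)); return k,w
wht=lambda im:im.min(2)>150
# strip visible portion in top view (right of stop)
k,w=rect(t,253,295,250,290,6,wht,"strip z6")
mask=np.zeros((480,640),bool)
o=lambda im:((im[:,:,2]>180)&(im[:,:,0]<140))
k,w=rect(t,395,530,190,300,10,o,"mat")
dark=lambda im:im.max(2)<72
k,w=rect(t,200,243,225,290,20,dark,"case z20")
rect(t,205,231,243,272,83-7+0,lambda im:(im.min(2)>95),"canister top z76")
k,w=rect(t,310,390,155,185,6,wht,"twin")
# edges: lines of stop
k,w=rect(t,228,262,215,312,17,wht,"stop")
# depth of lug
z=np.array([[depthpt(t,u,v)[2] for u in range(255,290)] for v in range(255,285)])
print(np.round(z[::2,::2]).astype(int))
a=cv2.resize(t["image"][250:290,225:290],(780,480),interpolation=cv2.INTER_CUBIC); cv2.imwrite("pics/t_lug.png",a)
a=cv2.resize(s["image"][190:235,245:330],(800,424),interpolation=cv2.INTER_CUBIC); cv2.imwrite("pics/s_lug.png",a)
E
```

```text
strip z6 [503.3 264. ] [58.6 31.8] 79.1
mat [ 571.6 -105.7] [ 78.9 199.5] 15.8
case z20 [529.6 345.1] [61.2 82.9] 79.36
canister top z76 [523.5 349.5] [40.7 38.5] 89.35
twin [696.1 100.1] [142.3  31.9] 87.87
stop [516.7 305.2] [ 64.3 181.8] 89.81
[[-6  0  1 -2 -4 -1 -1  0  1  3  1 -1 -2  1  3 -1  1  2]
 [-1  1 -3 -1  0 -3  5  3 -1 -2  1  2  0 -1  1  1  0 -4]
 [ 2  0  3  3  1 -1  5 -2  0 -2  1 -1  0  2  2  2  1  1]
 [ 8  5  9  6 11  3 -5  0  1  1 -1  0 -2 -2  3 -1  0 -2]
 [ 5  5  6  9  8  8  7  5  8  8  6 -1  1 -2  0  1 -1  0]
 [ 8  7  7  7  9  6 25  8  5  6  6  6 11  4  2  2  0  2]
 [ 8  6  7  3  2  6 22 28 25 25 26 26 25  4  0  2  1 -3]
 [ 9  6  7  7 10  7 27 27 24 27 27 24 29 14  0 -1 -1  2]
 [ 2  5  5  4  1  9 27 25 27 27 29 29 27  5  2  3 -2 -1]
 [ 6  6  8  7  4  5 25 26 26 25 26 26 25  1 -4  3  0  2]
 [-1  9  3  6  5  6  6  7  5  8  6 16 24 -1  2  0  2  2]
 [ 0  1  1  1  1 -2 -3  7  8  1  4  6  4  2 -1  1  0  1]
 [ 2 -1 -3  0  1 -1 -1 -3  0  3  1 -2  6  2 -1 -6 -1  0]
 [ 1  4 -1 -1  3  2  3  3 -1 -1 -2  2 -3  2 -1  2  0  3]
 [-2 -2  1 -1 -2 -1  2  4 -2  1 -2 -1  0  2  1  2 -2  2]]
```

View pics/t_lug.png

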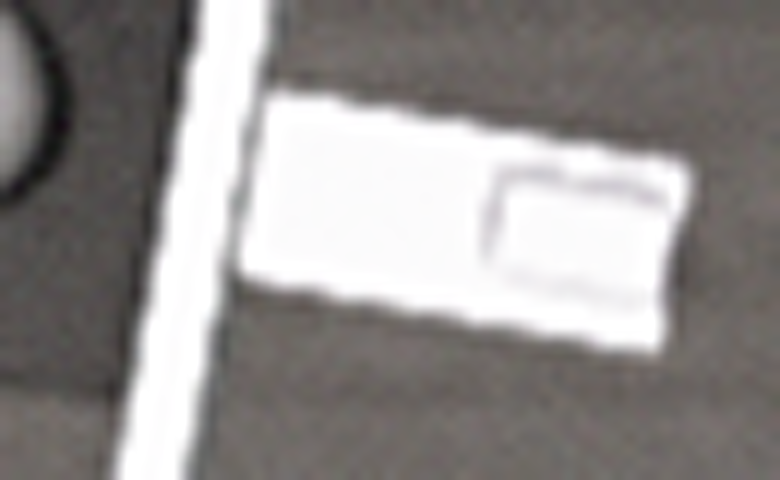

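View pics/s_lug.png

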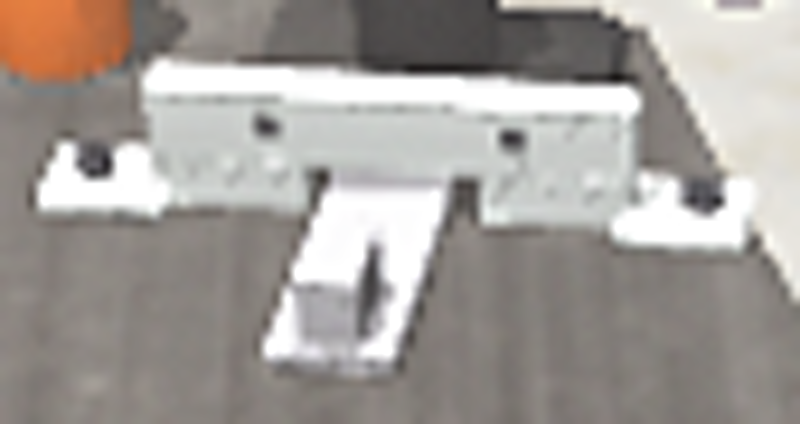

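```bash
python3 - <<'E'
from h import *
t=load("top0.pkl"); s=load("side0.pkl")
P=lambda u,v,z:onplane(t,225+(u+.5)/12-.5,250+(v+.5)/12-.5,z)
# sub-pixel strip edges in world
g=t["image"].min(2).astype(float)
def edge(us,v0,v1,sgn):
    out=[]
    for u in us:
        col=g[v0:v1,u]; d=np.diff(col)*sgn; d[d<0]=0; i=(d*np.arange(len(d))).sum()/d.sum(); out.append(onplane(t,u,v0+i+.5,6)[:2])
    out=np.array(out,np.float32); l=cv2.fitLine(out,cv2.DIST_HUBER,0,.01,.01).ravel(); return l
for nm,l in (("up",edge(range(250,280),252,266,1)),("lo",edge(range(248,278),270,284,-1))):
    print(nm,l, np.degrees(np.arctan2(l[0],l[1])))
print("lug", [np.round(P(u,v,26),1) for u,v in((500,165),(675,190),(660,300),(490,262))])
print("end",P(692,165,6),P(662,352,6))
z=np.array([depthpt(t,u,v) for u in range(262,286) for v in range(258,285)]); m=z[:,2]>19; print("lug depth",m.sum(),np.median(z[m],0),z[m].mean(0))
# mat
im=t["image"]; m=((im[:,:,2]>150)&(im[:,:,2].astype(int)-im[:,:,0]>40)).astype(np.uint8); m[:,:398]=0;m[:,530:]=0;m[:195]=0;m[300:]=0
m=cv2.morphologyEx(m,cv2.MORPH_CLOSE,np.ones((9,9)))
cs,_=cv2.findContours(m,0,1);k=max(cs,key=cv2.contourArea)[:,0]
w=np.array([onplane(t,u,v,10)[:2] for u,v in k],np.float32); print("mat",cv2.minAreaRect(w))
# check side view projection of lug estimate
b=cv2.boxPoints(cv2.minAreaRect(w)); a=s["image"].copy()
for p in b: 
    cv2.circle(a,tuple(int(x) for x in proj(s,(*p,10))),2,(255,0,0),-1)
cv2.imwrite("pics/s_mat.png",a[280:400,220:380].repeat(4,0).repeat(4,1))
# side: lug top corners pixels in crop (scale 800/85, 424/45)
f=800/85
S=lambda u,v,z:onplane(s,245+(u+.5)/f-.5,190+(v+.5)/f-.5,z)
print("side lug top near", S(298,283,26),S(355,288,26),"end low",S(266,362,3),S(392,368,3), "far top", S(378,240,26))
E
```

```text
up [1.8260215e-01 9.8318690e-01 5.2060400e+02 2.6739938e+02] 10.521364
lo [1.6153613e-01 9.8686677e-01 4.8836005e+02 2.7159293e+02] 9.29607
lug [array([512.5, 262.2,  26. ]), array([508.2, 234.3,  26. ]), array([490.7, 236.8,  26. ]), array([497.1, 263.9,  26. ])]
end [513.1307315  232.87533449   6.        ] [482.89089077 237.93159388   6.        ]
lug depth 122 [499.47853452 249.20435944  26.3277494 ] [498.88309874 247.83660604  43.68713709]
mat ((547.140380859375, -112.71929168701172), (131.64437866210938, 200.8765411376953), 15.984790802001953)
side lug top near [491.99564566 230.75675235  26.        ] [504.85747818 227.74171376  26.        ] end low [483.25662369 233.7469219    3.        ] [512.11606103 229.21480704   3.        ] far top [510.03166726 247.87055598  26.        ]
```

View pics/s_mat.png

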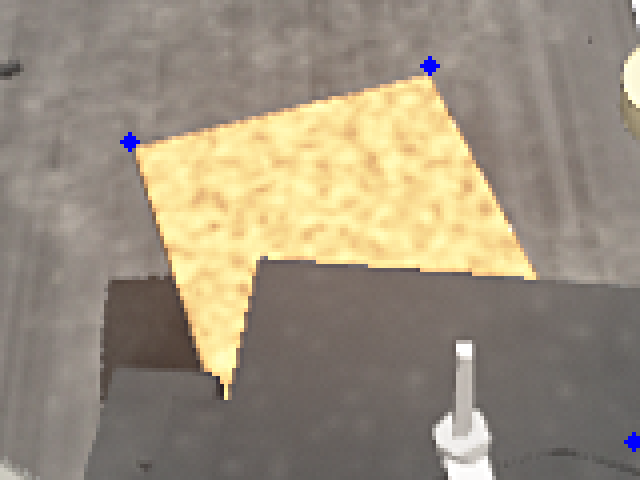

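```bash
python3 - <<'E'
from h import *
from workcell import *
t=load("top0.pkl")
for v in (200,230,250,280): print(v,[tuple(np.round(depthpt(t,u,v)).astype(int)) for u in (510,525,540,550,560,575,600)])
def R(th): # bar +x direction rotated: th from +y toward +x, tool x perpendicular
    return np.array([[np.cos(th),-np.sin(th),0],[-np.sin(th),-np.cos(th),0],[0,0,-1.]])
def R2(th):
    r=R(th).copy(); r[:,:2]*=-1; return r
for f in (R,R2):
    for p,th in (((500.8,247.5,8),10),((482,138,8),10),((482,138,60),10),((560,-157,60),-16),((560,-157,18),-16)):
        q=inverse_kinematics(p,f(np.radians(th))); print(f.__name__,p,None if q is None else np.round(q,2))
E
```

```text
200 [(np.int64(633), np.int64(-216), np.int64(-1)), (np.int64(632), np.int64(-244), np.int64(3)), (np.int64(632), np.int64(-273), np.int64(3)), (np.int64(631), np.int64(-293), np.int64(2)), (np.int64(631), np.int64(-313), np.int64(2)), (np.int64(616), np.int64(-299), np.int64(96)), (np.int64(601), np.int64(-296), np.int64(190))]
230 [(np.int64(573), np.int64(-213), np.int64(2)), (np.int64(573), np.int64(-242), np.int64(2)), (np.int64(573), np.int64(-271), np.int64(2)), (np.int64(572), np.int64(-290), np.int64(4)), (np.int64(572), np.int64(-311), np.int64(-1)), (np.int64(562), np.int64(-298), np.int64(93)), (np.int64(552), np.int64(-293), np.int64(191))]
250 [(np.int64(534), np.int64(-209), np.int64(9)), (np.int64(533), np.int64(-239), np.int64(6)), (np.int64(533), np.int64(-267), np.int64(7)), (np.int64(530), np.int64(-271), np.int64(45)), (np.int64(529), np.int64(-281), np.int64(64)), (np.int64(521), np.int64(-255), np.int64(182)), (np.int64(519), np.int64(-290), np.int64(193))]
280 [(np.int64(476), np.int64(-209), np.int64(2)), (np.int64(475), np.int64(-237), np.int64(3)), (np.int64(475), np.int64(-267), np.int64(0)), (np.int64(475), np.int64(-285), np.int64(4)), (np.int64(475), np.int64(-300), np.int64(15)), (np.int64(474), np.int64(-305), np.int64(67)), (np.int64(472), np.int64(-309), np.int64(150))]
R (500.8, 247.5, 8) [-0.77  0.74  0.29  1.92 -0.39  0.54 -0.39]
R (482, 138, 8) [-0.64  0.69  0.33  2.07 -0.48  0.46 -0.12]
R (482, 138, 60) [-0.69  0.6   0.39  2.05 -0.41  0.57 -0.18]
R (560, -157, 60) [-0.17  0.72  0.5   1.85 -0.51  0.71  0.91]
R (560, -157, 18) [-0.04  0.74  0.31  1.86 -0.37  0.6   0.78]
R2 (500.8, 247.5, 8) [-0.34  0.72 -0.32  1.9   0.39  0.58  2.06]
R2 (482, 138, 8) [-0.19  0.66 -0.28  2.05  0.37  0.48  2.22]
R2 (482, 138, 60) [-0.19  0.56 -0.27  2.03  0.27  0.58  2.32]
R2 (560, -157, 60) [-0.51  1.1   1.22  1.86 -1.18  1.13 -1.68]
R2 (560, -157, 18) [-0.44  1.03  1.01  1.88 -1.12  0.94 -1.74]
```

```bash
cat >> h.py <<'E'
def R(deg):
    th=np.radians(deg); return np.array([[np.cos(th),-np.sin(th),0],[-np.sin(th),-np.cos(th),0],[0,0,-1.]])
def snap(tag):
    from workcell import camera
    for n in ("top","side"):
        c=camera(n); pickle.dump(c,open(f"{n}{tag}.pkl","wb")); cv2.imwrite(f"pics/{n}{tag}.png",c["image"])
def crop(n,tag,u0,u1,v0,v1,f): cv2.imwrite(f"pics/{n}{tag}c.png",cv2.resize(load(f"{n}{tag}.pkl")["image"][v0:v1,u0:u1],None,fx=f,fy=f,interpolation=cv2.INTER_CUBIC))
E
python3 - <<'E'
from h import *
from workcell import *
movep((500.8,247.5,110),R(10))
print(movel((500.8,247.5,45)))
snap("1"); s=read_state(); print(s["time"],s["eef_pos"],s["ft_force"])
crop("side","1",220,350,120,240,5); crop("top","1",200,310,210,310,6)
E
```

```text
False
2.6667 [501.35334212 247.90302428  46.03155317] [-0.13168522  0.74923561 -0.54183073]
```

View pics/side1c.png

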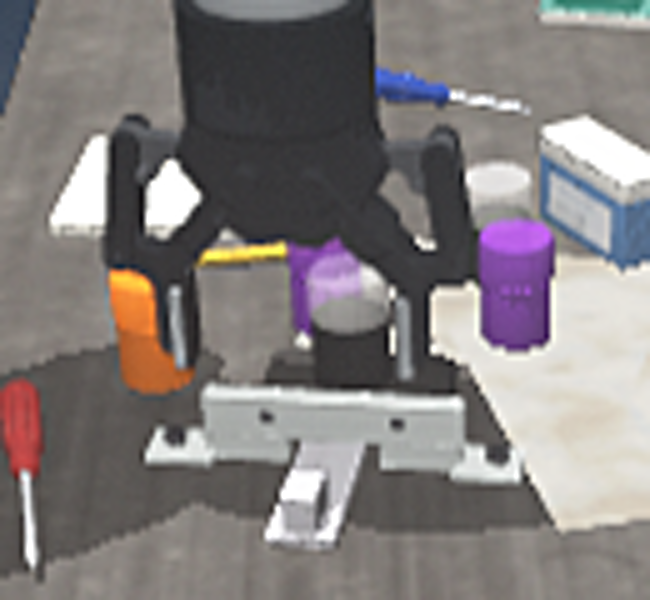

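View pics/top1c.png

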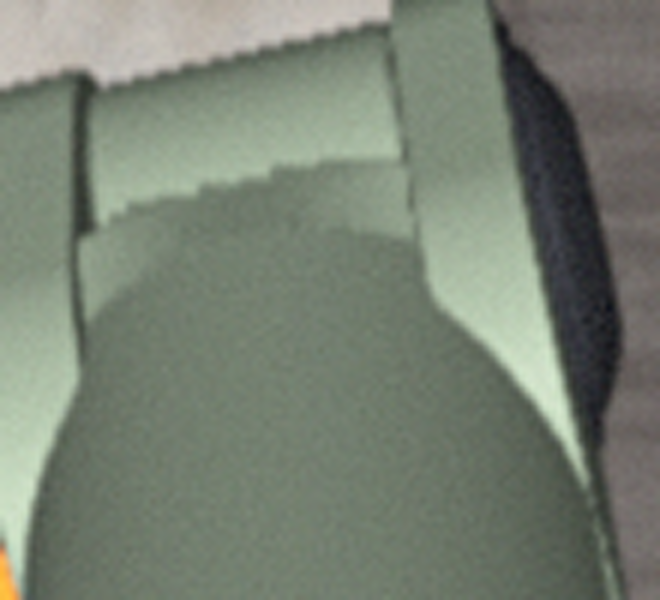

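```bash
python3 - <<'E'
from h import *
from workcell import *
print(movel((500.8,247.5,9),max_speed=80,guard=15))
snap("2"); s=read_state(); print(s["time"],s["eef_pos"],s["ft_force"])
crop("side","2",220,350,120,240,5)
E
```

```text
False
3.3667 [501.0463643  247.52860067   9.26335843] [0.40424288 0.86930924 0.57105935]
```

View pics/side2c.png

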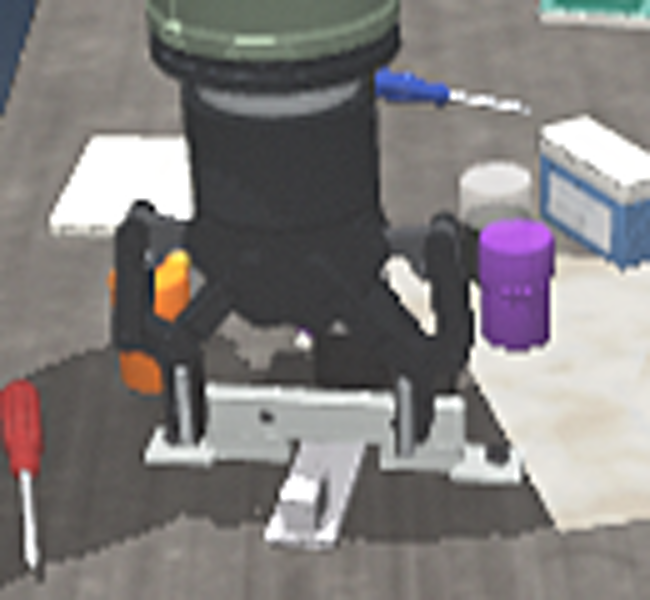

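```bash
python3 - <<'E'
from h import *
s=load("side2.pkl")
d=np.array([.174,.985,0]);x=np.array([.985,-.174,0]);c=np.array([500.8,247.5,0])
f=lambda p:np.round((np.array(proj(s,p))-[220,120])*5)
print("lug top corners",[f(c+a*14*d+b*8*x+[0,0,26]) for a in(-1,1) for b in(-1,1)])
for z in (9,16,22): print("tip front edges",z,[f(c-11*d+b*43*x+[0,0,z]) for b in(-1,1)])
E
```

```text
lug top corners [array([278., 493.]), array([315., 495.]), array([290., 459.]), array([326., 461.])]
tip front edges 9 [array([202., 518.]), array([398., 529.])]
tip front edges 16 [array([201., 504.]), array([398., 515.])]
tip front edges 22 [array([199., 492.]), array([397., 504.])]
```

```bash
python3 - <<'E'
from h import *
s=load("side2.pkl")
for (u,v) in [(180,430),(185,400),(195,440),(410,440),(420,440),(405,400),(410,455),(170,430),(300,505),(260,150),(280,250)]:
    print((u,v),np.round(depthpt(s,220+u//5,120+v//5)))
z=s["range_z"][190:216,250:312]
for r in range(195,216,2): print(r,[f"{depthpt(s,u,r)[1]:.0f}/{depthpt(s,u,r)[2]:.0f}" for u in (254,256,258,260,298,300,302,304,306)])
E
```

```text
(180, 430) [451. 245.  53.]
(185, 400) [454. 243.  68.]
(195, 440) [457. 244.  48.]
(410, 440) [547. 229.  53.]
(420, 440) [552. 229.  53.]
(405, 400) [546. 226.  74.]
(410, 455) [547. 229.  46.]
(170, 430) [446. 249.  51.]
(300, 505) [500. 234.  20.]
(260, 150) [495. 208. 194.]
(280, 250) [498. 233. 141.]
195 ['248/78', '243/80', '246/79', '262/69', '348/18', '226/86', '226/86', '225/86', '243/76']
197 ['244/75', '243/76', '245/74', '260/66', '337/19', '226/82', '230/79', '230/79', '245/71']
199 ['252/66', '244/70', '244/70', '259/62', '303/33', '230/75', '230/74', '229/75', '240/68']
201 ['248/63', '242/67', '242/67', '259/57', '295/32', '226/72', '230/70', '232/68', '240/64']
203 ['248/58', '243/61', '242/62', '256/54', '296/27', '226/68', '231/65', '229/65', '239/60']
205 ['249/53', '241/58', '245/55', '257/48', '293/23', '229/61', '231/59', '230/60', '295/22']
207 ['316/9', '242/53', '242/52', '252/46', '296/16', '227/57', '230/55', '231/54', '292/18']
209 ['314/5', '316/3', '244/46', '316/3', '296/11', '227/52', '230/51', '294/12', '293/12']
211 ['307/3', '308/2', '308/2', '307/3', '297/5', '227/48', '229/46', '295/6', '-561/528']
213 ['306/-2', '-561/528', '307/-2', '307/-3', '298/-1', '296/-0', '293/2', '292/2', '293/1']
215 ['302/-4', '294/0', '297/-2', '298/-2', '290/-1', '291/-2', '292/-3', '291/-3', '288/-1']
```

```bash
python3 - <<'E'
from h import *
a=load("side2.pkl")["image"][160:235,235:325]; a=cv2.convertScaleAbs(a,alpha=1.6,beta=30)
cv2.imwrite("pics/s2z.png",cv2.resize(a,None,fx=8,fy=8,interpolation=cv2.INTER_NEAREST))
E
```

```text
(no output)
```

View pics/s2z.png

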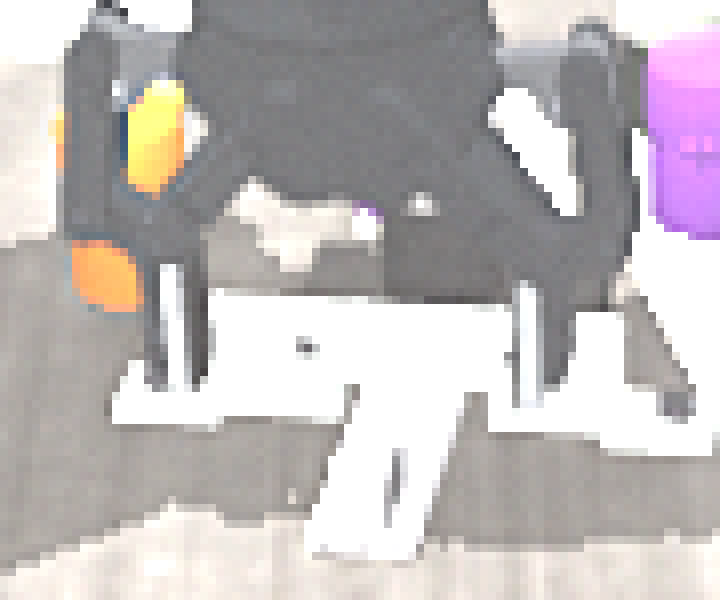

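```bash
python3 - <<'E'
from h import *
from workcell import *
c=camera("side"); pickle.dump(c,open("side3.pkl","wb"))
s=read_state(); print(s["time"],s["eef_pos"],s["finger_gap"])
a=cv2.convertScaleAbs(c["image"][160:235,235:325],alpha=1.3,beta=20)
cv2.imwrite("pics/s3z.png",cv2.resize(a,None,fx=8,fy=8,interpolation=cv2.INTER_CUBIC))
for r in range(205,222,2): print(r,[f"{depthpt(c,u,r)[1]:.0f}/{depthpt(c,u,r)[2]:.0f}" for u in (254,256,258,260,298,300,302,304,306)])
E
```

```text
3.4167 [501.02399315 247.58591549   9.33544825] 85.4338316701474
205 ['249/53', '242/57', '242/57', '252/51', '293/23', '227/62', '231/60', '234/57', '294/22']
207 ['317/8', '245/51', '246/50', '252/46', '293/18', '228/57', '231/55', '228/56', '292/18']
209 ['316/3', '314/4', '316/3', '317/2', '294/12', '225/53', '229/51', '295/11', '296/10']
211 ['305/4', '307/3', '306/4', '307/3', '297/5', '230/46', '227/47', '293/7', '296/5']
213 ['305/-1', '304/-0', '306/-2', '303/-0', '296/0', '297/-0', '293/2', '294/1', '291/2']
215 ['298/-2', '296/-1', '296/-1', '294/0', '293/-3', '289/-1', '288/-1', '288/-0', '287/-0']
217 ['289/-1', '288/-1', '287/-1', '286/-0', '281/-1', '282/-2', '280/-1', '281/-2', '281/-2']
219 ['281/-2', '279/-1', '280/-2', '280/-2', '273/-1', '273/-2', '272/-1', '273/-2', '272/-2']
221 ['275/-3', '271/-1', '272/-2', '271/-1', '265/-2', '265/-2', '263/-1', '263/-1', '263/-1']
```

View pics/s3z.png

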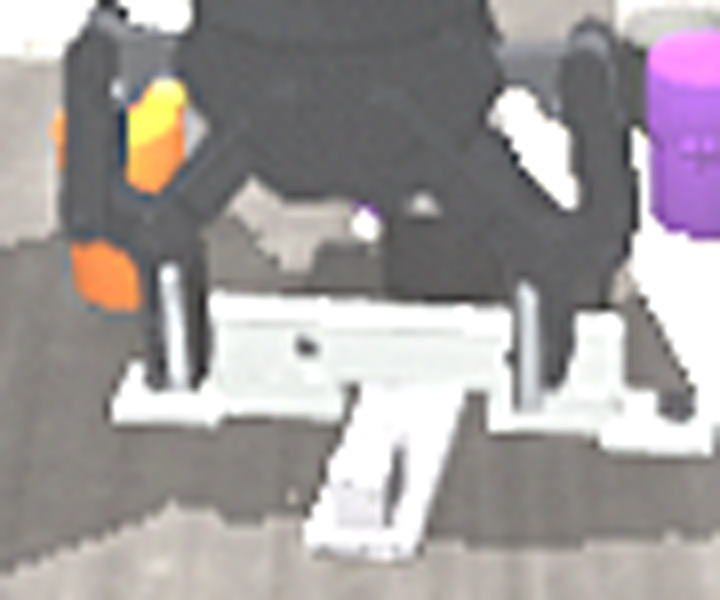

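```bash
python3 - <<'E'
from h import *
from workcell import *
movel((500.8,247.5,45)); clamp()
c=camera("side"); pickle.dump(c,open("side4.pkl","wb"))
s=read_state(); print(s["time"],s["eef_pos"],s["finger_gap"])
a=cv2.convertScaleAbs(c["image"][150:225,235:325],alpha=1.3,beta=20)
cv2.imwrite("pics/s4z.png",cv2.resize(a,None,fx=8,fy=8,interpolation=cv2.INTER_CUBIC))
for r in range(185,214,2): print(r,[f"{depthpt(c,u,r)[1]:.0f}/{depthpt(c,u,r)[2]:.0f}" for u in (274,276,278,280,282,284,286)])
E
```

```text
4.625 [500.81265841 247.49138841  45.00345568] -0.06864624041514443
185 ['235/107', '239/105', '238/105', '233/107', '233/107', '237/105', '332/54']
187 ['238/100', '236/101', '234/102', '234/102', '236/101', '236/101', '332/49']
189 ['241/94', '235/97', '237/96', '235/97', '239/94', '235/96', '330/45']
191 ['238/91', '236/92', '236/92', '232/94', '237/91', '238/90', '334/38']
193 ['239/86', '236/87', '237/87', '233/89', '239/85', '236/87', '331/34']
195 ['241/80', '237/82', '234/84', '234/84', '238/81', '238/81', '333/28']
197 ['240/76', '237/78', '233/79', '233/80', '239/76', '237/77', '331/24']
199 ['310/31', '238/72', '235/74', '236/73', '243/69', '305/33', '307/32']
201 ['309/27', '303/30', '305/29', '304/29', '303/29', '301/30', '299/31']
203 ['306/23', '303/25', '305/24', '304/24', '304/24', '300/25', '301/25']
205 ['307/17', '304/19', '304/19', '-561/528', '303/19', '300/20', '299/21']
207 ['306/13', '302/15', '305/13', '302/14', '304/13', '303/14', '301/15']
209 ['306/7', '306/7', '321/-2', '310/4', '312/3', '309/4', '310/4']
211 ['304/3', '304/3', '311/-2', '303/3', '300/5', '297/7', '300/4']
213 ['304/-2', '303/-2', '259/25', '259/25', '261/23', '293/4', '292/4']
```

View pics/s4z.png

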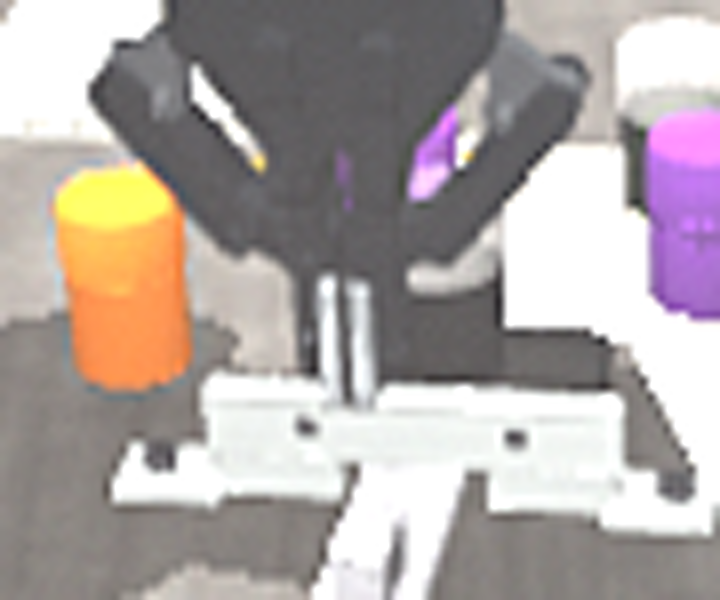

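```bash
python3 - <<'E'
from h import *
from workcell import *
movel((489,182,30))
movel((489,182,8),max_speed=80)
s=read_state(); print(s["time"],s["eef_pos"],s["ft_force"])
try: print(movel((489,182,-16),max_speed=30,guard=5))
except PlanningError as e: print(e)
s=read_state(); print(s["time"],s["eef_pos"],s["ft_force"])
c=camera("side"); pickle.dump(c,open("side5.pkl","wb"))
cv2.imwrite("pics/s5z.png",cv2.resize(c["image"][150:250,235:345],None,fx=6,fy=6,interpolation=cv2.INTER_CUBIC))
for r in range(210,236,2): print(r,[f"{depthpt(c,u,r)[1]:.0f}/{depthpt(c,u,r)[2]:.0f}" for u in range(264,290,3)])
E
```

```text
5.6583 [488.74988099 182.07493891   7.53760257] [-0.9293525  -0.44424351  0.20409334]
False
6.6083 [489.0739301  181.99966054 -15.89249547] [ 0.19914698 -0.15811432 -0.41857704]
210 ['168/89', '166/90', '170/87', '169/87', '162/92', '160/93', '169/87', '304/5', '307/2']
212 ['165/86', '166/85', '172/81', '170/82', '162/87', '160/88', '300/2', '296/4', '296/4']
214 ['166/81', '164/82', '177/74', '298/-1', '164/81', '163/82', '253/26', '291/2', '185/67']
216 ['166/76', '166/76', '172/72', '162/78', '163/77', '160/79', '248/24', '187/61', '167/74']
218 ['167/71', '165/72', '172/68', '163/73', '162/73', '163/73', '181/61', '177/63', '164/71']
220 ['177/60', '173/62', '169/65', '187/53', '166/66', '165/66', '171/62', '167/65', '165/66']
222 ['177/55', '171/59', '169/60', '188/48', '168/60', '165/62', '169/59', '167/60', '-561/528']
224 ['177/51', '169/56', '169/56', '185/45', '167/56', '167/56', '166/56', '164/57', '164/57']
226 ['251/-2', '167/52', '168/51', '179/44', '166/52', '166/52', '170/49', '165/52', '249/-3']
228 ['244/-3', '177/41', '171/45', '172/44', '168/46', '173/43', '232/4', '231/3', '241/-3']
230 ['234/-1', '175/38', '172/40', '171/39', '168/42', '171/39', '232/-2', '232/-2', '232/-2']
232 ['224/0', '176/32', '169/37', '170/35', '168/36', '173/33', '221/0', '224/-2', '223/-2']
234 ['220/-2', '176/27', '171/30', '172/30', '169/31', '173/28', '215/-1', '217/-2', '213/-0']
```

View pics/s5z.png

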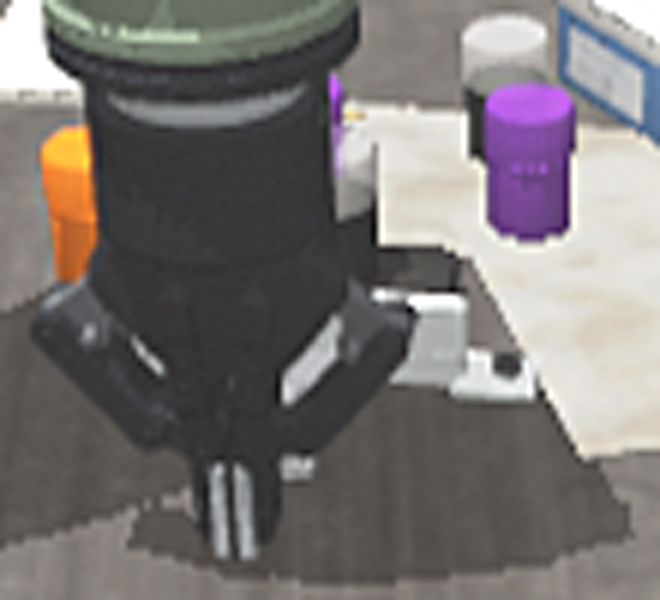

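```bash
python3 - <<'E'
from h import *
from workcell import *
try: print(movel((489,182,-40),max_speed=25,guard=6))
except PlanningError as e: print(e)
s=read_state(); print(s["time"],s["eef_pos"],s["ft_force"])
movel((489,182,-10),max_speed=150)
s=read_state(); print(s["time"],s["eef_pos"],s["ft_force"])
E
```

```text
True
7.1417 [489.16480492 182.08085702 -23.51613422] [-7.70338133e-01  2.73962729e-03  8.86327543e+00]
7.3917 [489.34854114 182.15874701  -9.7194593 ] [-0.32183432 -0.10370498 -0.28955282]
```

```bash
python3 - <<'E'
from h import *
from workcell import *
movel((489.3,182,5)); open_gripper()
movel((500.8,247.5,5)); print(movel((500.8,247.5,-15),max_speed=60,guard=12))
s=read_state(); print(s["time"],s["eef_pos"],s["ft_force"])
clamp()
s=read_state(); print(s["time"],s["eef_pos"],s["ft_force"],s["finger_gap"])
snap("6"); crop("side","6",220,350,120,240,5)
s=read_state(); print(s["time"],s["eef_pos"],s["ft_force"],s["finger_gap"])
E
```

```text
False
9.5 [500.65490666 247.04434387 -15.39539463] [ 0.15151934 -0.23741703  0.41032711]
10.1417 [501.03822327 247.54243435 -14.70850002] [-1.39237058  0.31198698  5.56905187] 14.644184748660763
10.2417 [501.0424367  247.52117956 -14.698775  ] [-0.76059041 -0.81041652  6.05336386] 14.382221031773057
```

View pics/side6c.png

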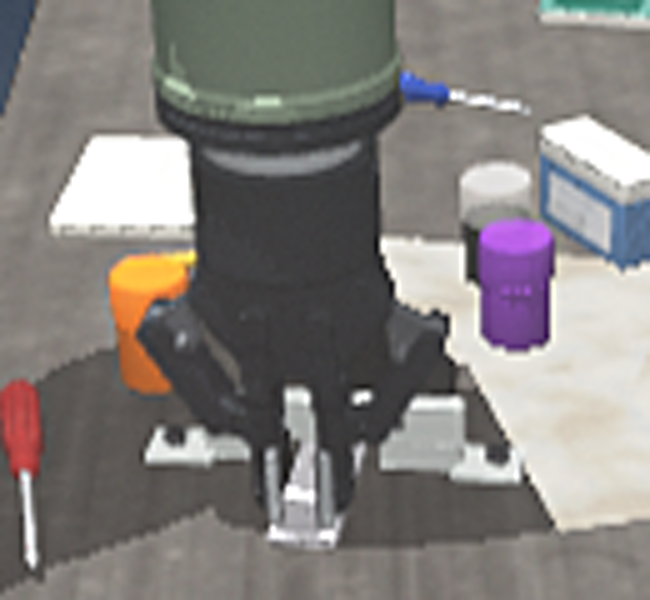

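```bash
python3 - <<'E'
from h import *
from workcell import *
d=np.array([np.sin(np.radians(10)),np.cos(np.radians(10)),0])
p=np.array([500.9,247.5,-14.6])
print(movel(p-50*d,max_speed=50,guard=25)); s=read_state(); print(s["time"],s["eef_pos"],s["ft_force"],s["finger_gap"])
print(movel(p-105*d,max_speed=50,guard=25)); s=read_state(); print(s["time"],s["eef_pos"],s["ft_force"],s["finger_gap"])
snap("7"); crop("side","7",220,350,130,260,4.6); crop("top","7",190,330,210,310,5)
E
```

```text
False
11.3917 [492.10100203 197.85574245 -14.69444858] [ 0.30344828 -2.42855493  0.39872123] 14.60833337165997
False
12.6417 [482.73070806 144.40579185 -14.60950252] [ 0.01131314 -0.41385149 -1.46362027] 14.405826765439219
```

View pics/side7c.png

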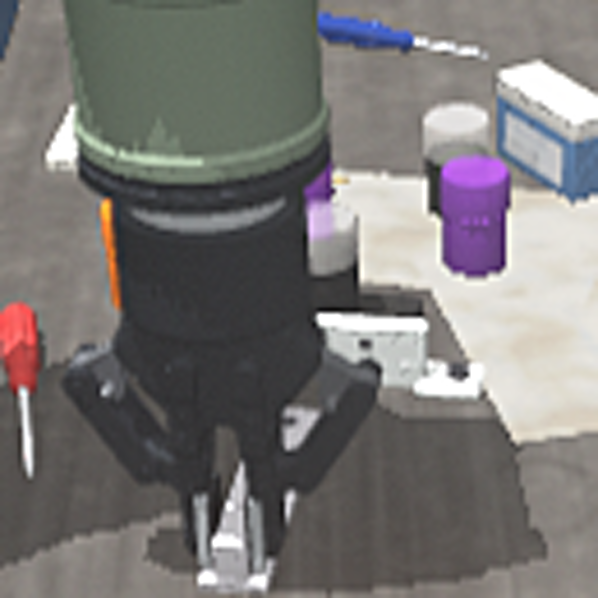

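View pics/top7c.png

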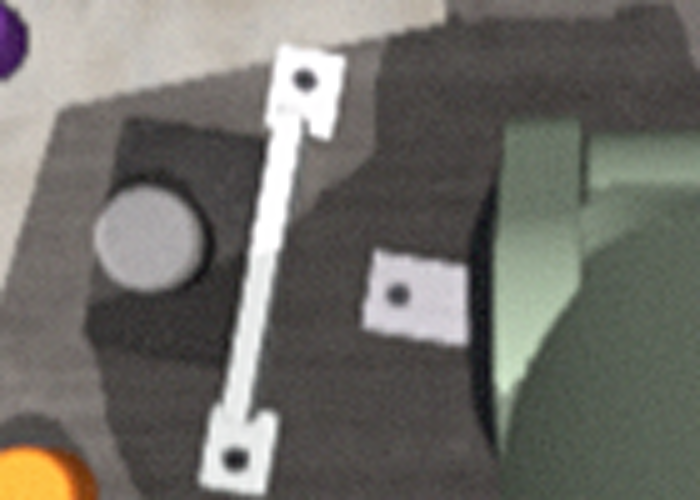

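```bash
python3 - <<'E'
from h import *
from workcell import *
L=np.array([558.4,-156,0])
movel((482.7,144.4,40))
movep(L+[0,0,45],R(-16)); movel(L+[0,0,18])
snap("8"); s=read_state(); print(s["time"],s["eef_pos"],s["ft_force"],s["finger_gap"])
crop("top","8",330,590,150,320,3); crop("side","8",200,420,200,420,2.7)
c=load("top8.pkl")
E
```

```text
14.875 [ 558.71775094 -155.50017676   18.54276949] [ 0.50764972 -1.12902199 -1.71278404] 14.782840983291159
```

View pics/top8c.png

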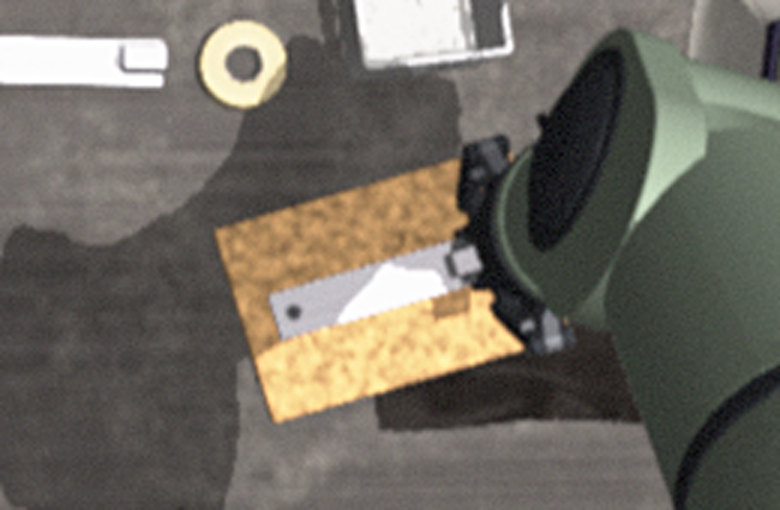

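View pics/side8c.png

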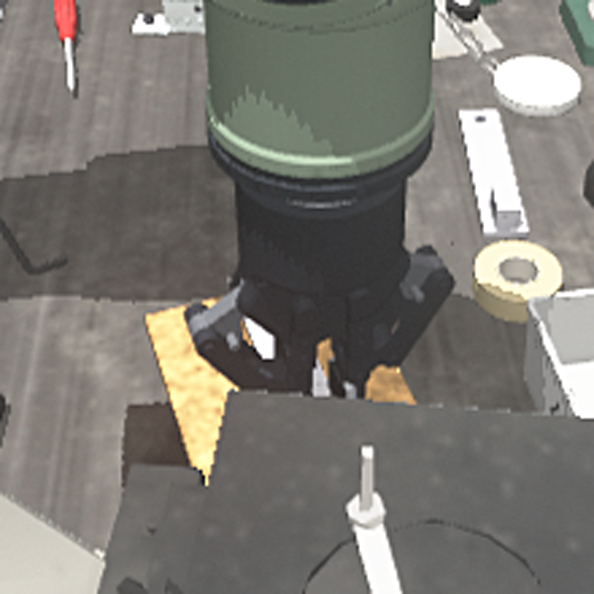

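```bash
python3 - <<'E'
from h import *
from workcell import *
L=np.array([558.4,-156,0])
movel(L+[0,0,0],max_speed=80)
print(movel(L+[0,0,-7],max_speed=20,guard=4))
s=read_state(); print(s["time"],s["eef_pos"],s["ft_force"],s["finger_gap"])
open_gripper()
s=read_state(); print(s["time"],s["eef_pos"],s["ft_force"],s["finger_gap"])
movel(np.array([558.4,-156,70]))
movep((440,40,200),R(0))
snap("9"); s=read_state(); print(s["time"],s["eef_pos"],s["ft_force"])
crop("top","9",330,590,150,320,3); crop("side","9",220,350,130,260,4.6)
E
```

```text
True
15.5667 [ 558.76780712 -156.12668147   -4.69577874] [-1.0945042   0.55275828  9.35395317] 14.392020956956538
16.25 [ 558.15845204 -155.99327584   -5.27512836] [-0.2403074  -0.30753417 -0.30277086] 85.56768505412128
18.025 [440.31165527  39.13978277 199.32344296] [ 0.13331701 -1.15037609 -0.13627956]
```

View pics/top9.png

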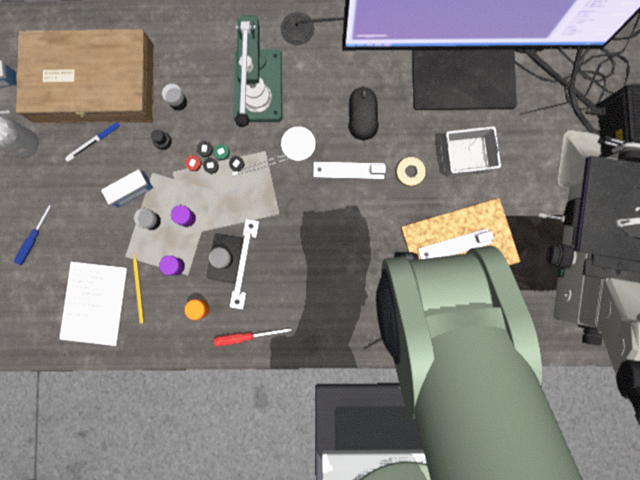

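View pics/side9.png

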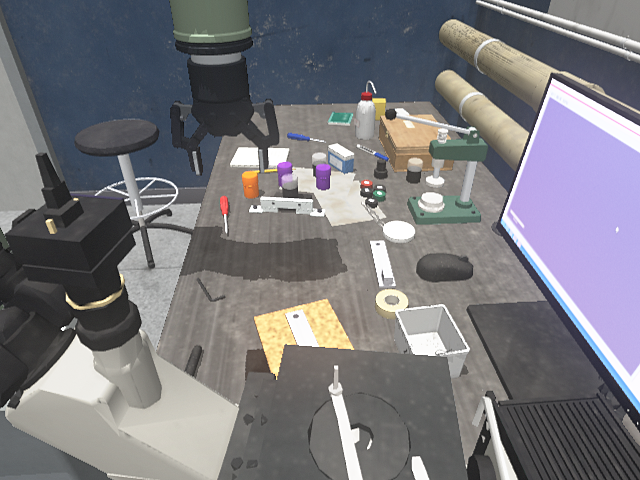

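```bash
python3 - <<'E'
from h import *
from workcell import *
movep((440,250,220),R(0)); wait(0.3)
snap("10"); s=read_state(); print(s["time"],s["ft_force"])
c=load("top10.pkl"); im=c["image"]
pts=np.array([depthpt(c,u,v) for u in range(206,240) for v in range(232,284)])
can=pts[(pts[:,2]>60)&(pts[:,2]<90)]; print("canister top z",np.median(can,0),len(can), "before ~76")
cs=np.array([depthpt(c,u,v) for u in range(208,238) for v in range(236,282) if im[v,u].max()<72 and abs(depthpt(c,u,v)[2])<40])
A=np.c_[cs[:,:2]-cs[:,:2].mean(0),np.ones(len(cs))]; print("case plane slopes,z",np.linalg.lstsq(A,cs[:,2],rcond=None)[0],len(cs))
g=im.min(2)>165; m=np.zeros((480,640),np.uint8); m[225:265,412:500]=g[225:265,412:500]
k=max(cv2.findContours(m,0,1)[0],key=cv2.contourArea)[:,0]; w=np.array([onplane(c,u,v,16)[:2] for u,v in k],np.float32); r=cv2.minAreaRect(w); print("bar",r)
th=np.radians(15.98); ex=np.array([np.cos(th),np.sin(th)]);ey=np.array([-np.sin(th),np.cos(th)])
q=cv2.boxPoints(r)-[547,-113]; print("corners in mat (short<=65,long<=100)",np.round(np.c_[q@ex,q@ey]))
z=np.array([depthpt(c,int(u),int(v))[2] for u,v in [(430,252),(450,247),(470,243)]]); print(z)
crop("top","10",190,330,200,310,5); cv2.imwrite("pics/m10.png",cv2.resize(im[180:300,390:540],None,fx=5,fy=5,interpolation=cv2.INTER_CUBIC))
E
```

```text
19.275 [-0.052126    0.51598836 -0.69065614]
canister top z [533.84350855 352.33057987  69.86554563] 70 before ~76
case plane slopes,z [-0.11154922 -0.35425594 10.31467431] 236
bar ((543.23681640625, -103.75066375732422), (33.02164840698242, 147.23699951171875), 15.525263786315918)
corners in mat (short<=65,long<=100) [[-17.  84.]
 [-18. -64.]
 [ 15. -64.]
 [ 16.  83.]]
[1100.58937098   12.88959065   15.66439114]
```

View pics/m10.png

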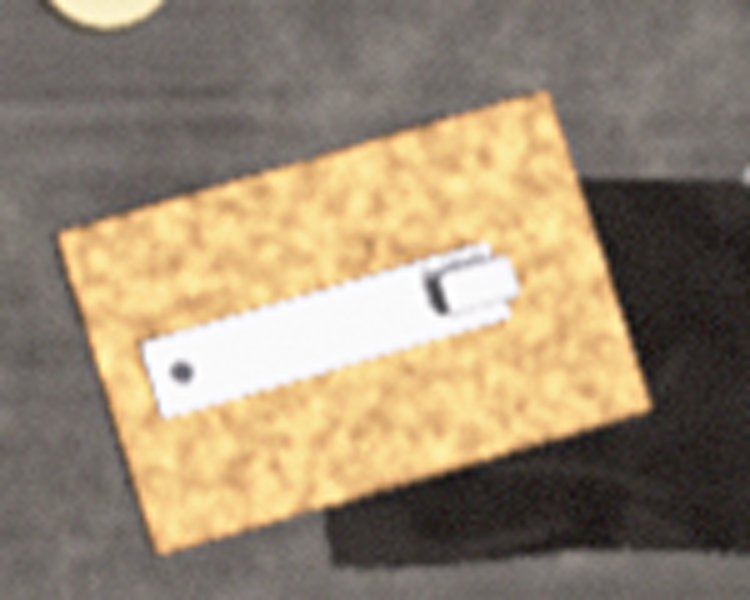

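View pics/top10c.png

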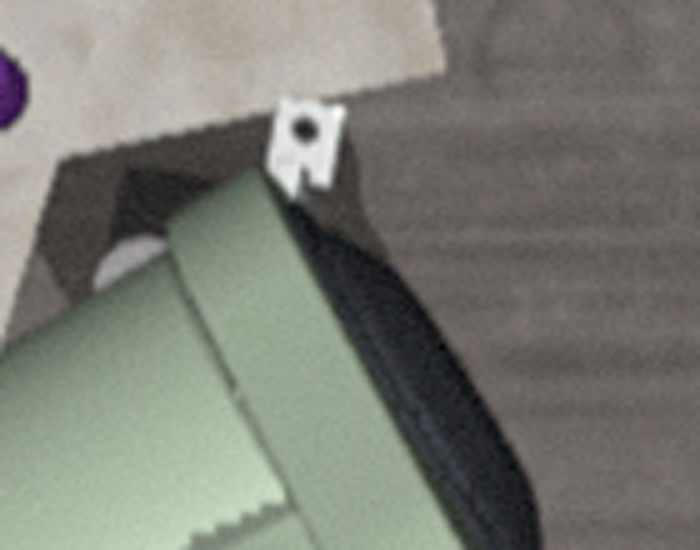

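```bash
python3 - <<'E'
from h import *
c=load("top9.pkl"); im=c["image"]
cs=np.array([depthpt(c,u,v) for u in range(208,238) for v in range(236,282) if im[v,u].max()<75]); cs=cs[(cs[:,2]>6)&(cs[:,2]<22)]
A=np.c_[cs[:,:2]-cs[:,:2].mean(0),np.ones(len(cs))]; print("slopes,z",np.linalg.lstsq(A,cs[:,2],rcond=None)[0],len(cs))
crop("top","9",190,330,200,310,5)
E
```

```text
slopes,z [-2.62024703e-02 -8.49741933e-03  1.45286694e+01] 363
```

View pics/top9c.png

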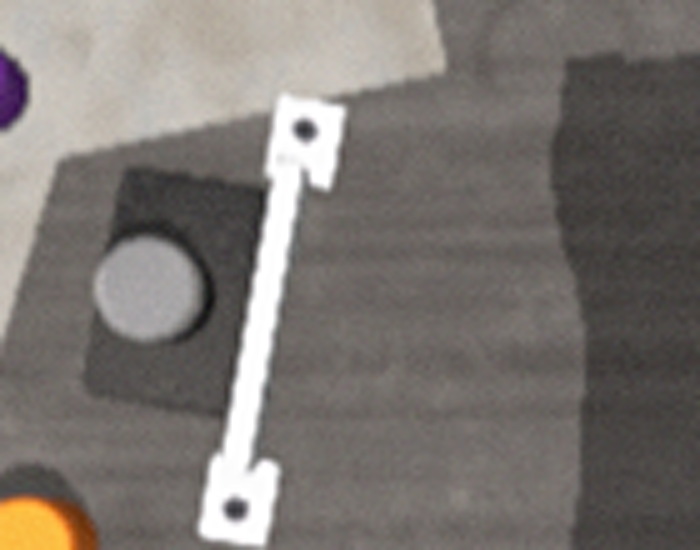

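Case is flat at 14.5 mm height, canister stands on it (top at 70 mm), and the bar lies wholly on the mat. Handing in.

```bash
python3 - <<'E'
from workcell import *
print(finish_job())
E
```

```text
the job is handed in; nothing more can be done
None
```

I drew the bar straight out through the slot of the bench stop, laid it on the cork mat with the lug up, and handed the job in at about 19 s of the 42 s allowed. The forces I read were all small: about 9 N at most, when touching the desk and the mat, and under 3 N during the pull.

**Disagreement with the data:** the real fingertips end about 23 mm short of the reported TCP. I noticed it in the side view before gripping and confirmed it with a guarded touch on bare desk. I then gripped the lug with the reported TCP at z = -15, and the fingers closed to 14.4 mm on the 16 mm lug.

**Last checks:**
- **Case:** it lies flat behind the stop, with its top 14.5 mm above the desk (14 expected) and a fitted slope of about 1.5°, which is within the depth noise.
- **Canister:** it still stands on the case, with its top at 69.9 mm (70 expected).
- **Bar:** it lies lug up, wholly on the mat. The nearest mat edge is about 16 mm away.
- **Other bar and look-alikes:** I left them alone, and they sit where they were in the pictures.

Before the grasp, the two cameras differed by 3–4 mm in y on the lug, so I used the average. A last depth fit of the case was useless because the arm was in view, so the case figures come from the clear picture just before it.

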